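# Load the engraving jig

### The job

Set up the sloping engraving jig: thread the blue backing board over its two steel pins first, then the brass blank over the same pins on top of it, each fully home and lying flat, and let go. Leave the hammer, the copper bowl and the glass jar where they are.

Things in the scene. Friction and masses are not known exactly. Their poses are not given: they have to be found in the camera images.
- seat: Seat of the fixed wooden engraving jig: top face of a green bar 110 mm long (x), 26 mm wide (y), standing 34 mm proud of a 130 x 110 mm deck parallel to it. Origin at the face's centre, 110 mm above the table. It slopes 0.5 rad: z is its outward normal, leaning away from the robot; x runs up the slope, y is level. Two pins stand along z at x = -32 and +32 mm, y = 0.
- pin_tip (a point): Tip of the upper of the jig's two equal steel pins (at x = +32, y = 0, z = 24 mm in the seat's frame). Each pin is 8 mm in diameter and stands 24 mm above the seat; its last 7 mm are a nose narrowing to 3 mm.
- board_centre (a point): Centre of the blue backing board, a loose plate 100 mm (x) by 40 mm (y), 8 mm thick (z), 60 g; 11 mm through holes at x = -32 and +32 mm, y = 0. Same either way round. Lies flat, 36 mm up, on one of two fixed pale wooden blocks (90 x 26 mm, long side along the plate's), so that fingers can reach down past its long edges.
- blank_centre (a point): Centre of the brass blank, a loose plate 104 mm (x) by 52 mm (y), 5 mm thick (z), 220 g, a circle scribed on top; 11 mm through holes at x = -32 and +32 mm, y = 0. Same either way round. Lies flat, 36 mm up, on the other pale wooden block, of the same size.
- hammer_grip (a point): Handle of a 220 mm hammer lying on the table beyond the work; a bystander.
- bowl_centre (a point): Centre, half-way up, of a small copper bowl, 80 mm across and 40 mm high, beyond the work; a bystander.
- jar_centre (a point): Centre, half-way up, of a closed amber glass jar, 52 mm across and 60 mm high, beyond the work; a bystander.
Mind the look-alikes: they are no part of the job. Of the things like the part that bears seat, leave any that is black or pink; of the rest the larger one is meant.

How it is judged:
By the outcome, as a careful person would: the job done as asked, in the order asked, and still so for the second after the job is handed in, with the robot touching nothing.
It also fails if it takes over 64 s, if anything falls off the work surface, if the arm or the gripper's body presses on something with over 40 N, if the wrist force passes 120 N, or if a joint passes its speed limit or range.

### The arm

A 7-joint arm with a two-finger parallel gripper is mounted at the origin on the work surface. World frame = base frame: x ahead of the robot, y to its left, z up, the work surface at z = 0. Lengths are in mm, angles in rad, forces in N, time in s.
With the tool pointing down it reaches from about 425 to 875 mm from the base axis. Payload 4.7 kg.
Tool frame: the origin (TCP) lies midway between the tips of the shut fingers; the grasp point (between the pads) lies 19 mm behind it (ctrl.pinch_z is the distance from the TCP to the grasp point, in mm); z points along the fingers, y is the line along which they close (so a half turn about z gives the same grasp; the last joint's range is limited). The gripper opens to 85 mm and grips with 20 to 120 N. Pads are 22 mm wide; open, the fingers measure 114 mm over their backs; the gripper's body (76 mm by 85 mm) begins 54 mm behind the grasp point. The pads swing forward as they close: fully open they stand 13 mm farther back than shut.
Start: joints at [1.206, 0.321, -0.07, 1.45, 0.023, 1.371, -0.057], TCP at [240.356, -603.949, 231.349] pointing down, gripper open.
Joint ranges: [-2.86, 2.86], [-0.3, 2.09], [-1.38, 1.24], [0.06, 2.45], [-1.56, 4.7], [0.09, 2.05], [-2.69, 2.69]. Speed limits (rad/s): [2.57, 2.57, 3.14, 3.14, 3.14, 3.14, 3.14].

### API

Orientations are given as a rotation vector (axis times angle).
In Python, from station import ctrl, vision, cut_out gives the robot as it stands.
- The arm moves only by the tool move_arm, never from a script. Its arguments are lists of equal length, an entry for each row: "dr": the turn, a rotation vector about the tool's x, y, z in degrees, a list of three; "offset": the shift along the tool's x, y, z in m, a list of three; "claw": the opening, from -1 (shut) to 1 (fully open), so that 0 is half open. A call has 1 to 12 rows; each row shifts and turns the commanded pose from where the row before left it, along the tool's axes as they then stand; what a row does not reach is not made up. A row lasts 1/12 s, in which the tool goes at most 41.7 mm and 7.16 degrees, less where a joint would pass 70% of its speed; a pose out of reach is approached as far as the arm can. A call is refused whole if a number of a shift passes 0.0417 or a number of a turn 7.16, either way. A call with a gripper value outside its range is refused whole. The fingers move at their own pace and stop on an object; "grip_force" is the grip in N (left out, the last holds). Time passes only in rows, so rows that do not move let the fingers close. It gives the time, the measured TCP pose, the force, the opening and the grip force at its end, in the units of the state.
- ctrl.get_obs(): the state, without advancing time (a new reading comes with each control period).
- vision.snapshot(name): name is "scene" or "top"; returns a dict with "color" (420x560x3 uint8, blue, green, red), "fx", "fy", "cx", "cy" (pixels), "extrinsics" (4x4, takes a point from camera to world coordinates). Camera axes: x right, y up, looking along -z (the intrinsics and any distortion apply to the point x, -y, -z); pixel columns grow to the right and rows downward; lengths in mm; the calibration is good to about 2 mm. A picture is of the moment at which its call begins. There is no depth.
- ctrl.job_done(): hands the job in; it is judged then, once.
Trained networks look in a picture, given as the dict that the camera call returned (one of the last four; its "shot" number tells which), for a name from the list of things; names that differ only in an ending like _2 or _b are one class to them, and where a whole thing is asked for, a point or a joint stands for the part that bears it (a point fixed in the world has none). Each returns a list of dicts, best first, with "p" (0 to 1); they miss things now and then, are a little off and sometimes report something else, mostly with a low value. They report only what shows in the picture. A call takes as long as a camera call. They do not tell look-alikes from the thing itself.
- cut_out(picture, label): "pixels" (420x560 bool, what is visible of it) and "bbox" ([left, top, right, bottom] in pixels, round what is visible of it).
The state is a dict: "clock": time; "qpos": joint angles; "joint_vel": joint speeds; "effort": joint torques, N m; "ee_pos": TCP position; "tcp_rot": TCP orientation; "ft_force": force on the tool from outside, world axes, zero at the start; "moment": the same for the moment, N m; "opening": opening from 0.0 (shut) to 1.0 (fully open); "grip_force": force on a finger pad.
Only numpy, scipy, OpenCV 4.12 (cv2) and the standard library are available. Lean on these libraries where they do the work, as an engineer would, in place of code of your own. Each camera call takes 0.05 s, during which the arm holds its last target. There are 200 camera calls.

## Working session

There is one attempt and no reset: what is moved stays moved. The work goes in short steps, Python scripts to look and compute and a tool call to move; the robot and the scene stay as the last step left them, time stands still between calls to the robot, and variables do not carry over. Pictures are saved under pics/ and viewed, at most 10 in all, crops included, and the job is handed in when it is done.

Besides the shell and the picture viewer there is one more tool, called after "Request:" in YAML: its name, and indented under it one key for each argument. move_arm: Moves the arm, as the interface text tells. Its arguments: {"type":"object","properties":{"dr":{"type":"array"},"offset":{"type":"array"},"claw":{"type":"array"},"grip_force":{"type":"number"}},"required":["dr","offset","claw"]}

```bash
mkdir -p pics; ls
python3 - <<'E'
from station import ctrl, vision, cut_out
import cv2,numpy as np,pickle
o=ctrl.get_obs(); print(o)
P={}
for n in("scene","top"):
    p=vision.snapshot(n);P[n]=p
    cv2.imwrite(f"pics/{n}0.png",p["color"])
    print(n,p["fx"],p["fy"],p["cx"],p["cy"],[k for k in p],np.round(p["extrinsics"],3).tolist())
    for l in("seat","board_centre","blank_centre"):
        for d in cut_out(p,l): print(n,l,round(d["p"],2),d["bbox"],d["pixels"].sum())
pickle.dump(P,open("p0.pkl","wb"))
E
```

```text
pics
{'clock': 0.0, 'qpos': array([ 1.20612163,  0.3218529 , -0.07011172,  1.45171847,  0.0225687 ,
        1.37079352, -0.05690376]), 'joint_vel': array([ 0.00046107, -0.00035191, -0.00011263,  0.00010718, -0.00187142,
       -0.00067022,  0.00091443]), 'effort': array([ 4.36835053e-04, -4.93567944e+01, -3.81887667e-01, -3.14338839e+01,
        1.29849868e-02,  1.12060196e-02,  6.88389676e-06]), 'ee_pos': array([ 240.13154268, -603.41612321,  230.18246162]), 'tcp_rot': array([-3.08350356e+00, -5.91135495e-01,  6.80551523e-04]), 'ft_force': array([ 0.44265795, -0.43585283, -1.34319799]), 'moment': array([ 0.0084251 ,  0.02888445, -0.0362428 ]), 'grip_force': 0.0, 'opening': 1.0005577607752834}
scene 438.4958721573224 438.4958721573224 275.9166626780018 211.95770004989075 ['color', 'fx', 'fy', 'cx', 'cy', 'extrinsics', 'shot'] [[-0.656, -0.596, 0.463, 1041.148], [0.755, -0.513, 0.409, 372.458], [-0.006, 0.618, 0.786, 1000.687], [0.0, 0.0, 0.0, 1.0]]
scene seat 0.96 [269.8, 137.0, 309.6, 183.1] 1574
scene seat 0.96 [192.8, 137.1, 228.9, 173.9] 717
scene seat 0.76 [155.8, 169.7, 183.3, 204.6] 731
scene seat 0.61 [208.9, 162.0, 256.2, 221.0] 1834
scene board_centre 0.88 [358.0, 296.1, 392.3, 336.5] 658
scene blank_centre 0.71 [278.9, 235.2, 305.3, 269.4] 626
top 410.87114169388 410.87114169388 276.8007957785421 206.38034045510898 ['color', 'fx', 'fy', 'cx', 'cy', 'extrinsics', 'shot'] [[0.021, 0.983, -0.18, 340.905], [-1.0, 0.023, 0.008, -68.825], [0.012, 0.18, 0.984, 1186.854], [0.0, 0.0, 0.0, 1.0]]
top seat 0.82 [375.9, 229.4, 420.1, 261.0] 927
top seat 0.78 [374.3, 175.9, 416.7, 204.4] 701
top seat 0.71 [311.9, 190.1, 365.9, 242.7] 1682
top seat 0.63 [294.1, 259.8, 357.1, 317.6] 2021
top board_centre 0.7 [153.9, 183.8, 170.4, 217.3] 486
top blank_centre 0.79 [236.2, 188.9, 272.6, 227.1] 604
```

View pics/scene0.png

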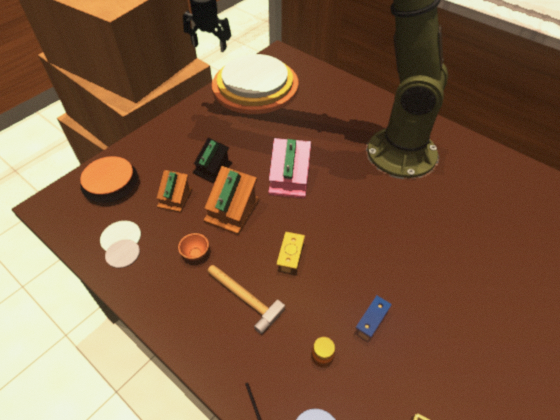

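View pics/top0.png

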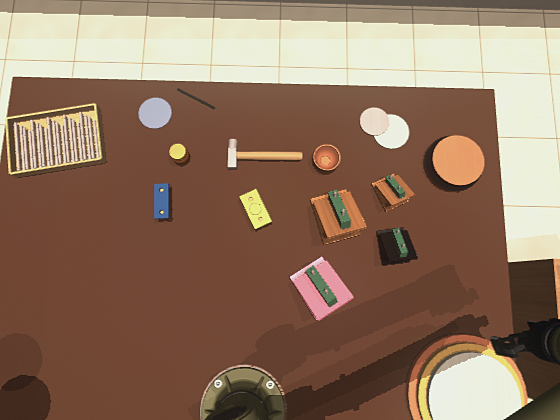

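Candidates for the jig (top view pixels): orange large (339,215), orange small (393,191), black (397,245), pink (321,289). Black and pink are excluded, and the larger of the two orange ones is at top (339,215) / scene (232,197). I'll confirm with an enlarged crop.

Run:
```python
import cv2,numpy as np,pickle
P=pickle.load(open("p0.pkl","rb"))
def c(n,x,y,r=32,s=400): return cv2.resize(P[n]["color"][y-r:y+r,x-r:x+r],(s,s),interpolation=cv2.INTER_CUBIC)
a=c("scene",232,195);b=c("top",339,212)
d=np.hstack([c("scene",291,252,25,200),c("top",255,209,25,200),c("scene",374,317,25,200),c("top",162,201,25,200)])
cv2.imwrite("pics/crop.png",np.vstack([np.hstack([a,b]),d]))
```

```text
(no output)
```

View pics/crop.png

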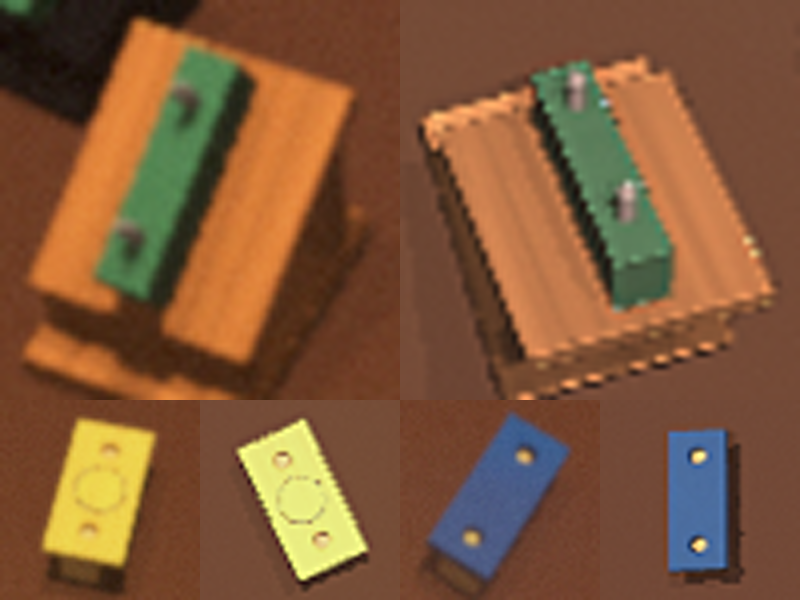

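The crop shows the wanted jig: orange deck, green bar and two pins in both views. The upper pin base is near (343,215) in the top view, and the end face of the raised end faces the robot. The blue board and yellow blank are clear, with holes visible. Next I fit box models to the colour masks in both views.

```bash
cat > h.py <<'E'
import cv2,numpy as np
from scipy.optimize import minimize
from scipy.spatial.transform import Rotation as R
S=6
def proj(p,X):
    E=np.array(p["extrinsics"]);c=(np.asarray(X,float)-E[:3,3])@E[:3,:3]
    return np.stack([p["cx"]+p["fx"]*c[:,0]/-c[:,2],p["cy"]+p["fy"]*-c[:,1]/-c[:,2]],1)
def mask(p,box,hue,smin=60,vmin=20):
    l,t,r,b=box;im=p["color"][t:b,l:r]
    im=cv2.resize(im,None,fx=S,fy=S,interpolation=cv2.INTER_CUBIC)
    h=cv2.cvtColor(im,cv2.COLOR_BGR2HSV)
    m=cv2.inRange(h,(hue[0],smin,vmin),(hue[1],255,255))
    m=cv2.morphologyEx(m,cv2.MORPH_OPEN,np.ones((5,5)))
    m=cv2.morphologyEx(cv2.copyMakeBorder(m,40,40,40,40,0),cv2.MORPH_CLOSE,np.ones((31,31)))[40:-40,40:-40]
    n,L,st,_=cv2.connectedComponentsWithStats(m)
    return (L==1+np.argmax(st[1:,4])).astype(np.uint8)
def boxpts(L,W,z0,z1): return np.array([[x,y,z] for x in(-L/2,L/2) for y in(-W/2,W/2) for z in(z0,z1)])
def seatR(yaw): # x up slope with heading yaw (world), z normal
    x=np.array([np.cos(yaw)*np.cos(.5),np.sin(yaw)*np.cos(.5),np.sin(.5)]);y=np.array([-np.sin(yaw),np.cos(yaw),0])
    return np.stack([x,y,np.cross(x,y)],1)
def render(p,box,X):
    q=(proj(p,X)-box[:2]+.5)*S-.5
    m=np.zeros(((box[3]-box[1])*S,(box[2]-box[0])*S),np.uint8)
    cv2.fillConvexPoly(m,cv2.convexHull(np.round(q*16).astype(np.int32)),1,shift=4)
    return m
def fit(views,pts,Rf,x0):
    """views: list of (pic,box,mask); x=(x,y,yaw,z)"""
    def cost(v):
        X=pts@Rf(v[2]).T+[v[0],v[1],v[3]]
        return sum(float((render(p,b,X)!=m).sum()) for p,b,m in views)/sum(m.sum() for _,_,m in views)
    best=None
    for _ in range(3):
        s=np.vstack([x0]+[x0+d for d in np.diag([15,15,.2,8])])
        r=minimize(cost,x0,method="Nelder-Mead",options=dict(initial_simplex=s,xatol=.02,fatol=1e-4,maxiter=500))
        x0=r.x
    return r.x,r.fun
def pix2z(p,uv,z):
    E=np.array(p["extrinsics"]);d=E[:3,:3]@[(uv[0]-p["cx"])/p["fx"],-(uv[1]-p["cy"])/p["fy"],-1]
    return E[:3,3]+d*(z-E[2,3])/d[2]
flatR=lambda a:R.from_euler("z",a).as_matrix()
E
cat > f.py <<'E'
from h import *
import pickle
P=pickle.load(open("p0.pkl","rb"));sc,tp=P["scene"],P["top"]
J=dict(seat=((200,160,265,230),(305,175,370,245),(60,90),boxpts(110,26,-34,0),seatR),
 board=((345,285,405,350),(145,175,180,225),(100,130),boxpts(100,40,-4,4),flatR),
 blank=((270,225,315,280),(230,180,280,235),(20,45),boxpts(104,52,-2.5,2.5),flatR))
for n,(bs,bt,hue,pts,Rf) in J.items():
    V=[(sc,bs,mask(sc,bs,hue,90 if n!="seat" else 50)),(tp,bt,mask(tp,bt,hue,90 if n!="seat" else 50))]
    ctr=np.array([bt[0]+bt[2],bt[1]+bt[3]])/2;c=pix2z(tp,ctr,100 if n=="seat" else 40)
    best=None
    for yaw in ([2.6,3.14,3.6] if n=="seat" else [0,.5,-.5]):
        for vv,l in((V,"both"),) :
            r=fit(vv,pts,Rf,np.array([c[0],c[1],yaw,c[2]]))
            if best is None or r[1]<best[1]: best=r
    print(n,np.round(best[0],3),round(best[1],3))
    for v,l in zip(V,("scene","top")):
        r=fit([v],pts,lambda a:Rf(best[0][2]),np.array(best[0])); print("   ",l,np.round(r[0],2),round(r[1],3))
        cv2.imwrite(f"m_{n}_{l}.png",(v[2]*120+render(v[0],v[1],pts@Rf(best[0][2]).T+best[0][[0,1,3]])*120))
E
python3 f.py
```

```text
seat [ 558.861 -254.857    3.465   38.967] 1.822
    scene [ 266.27 -426.91    5.98   51.31] 1.0
    top [ 558.84 -254.87    3.47   39.01] 0.403
board [5.59509e+02 2.49687e+02 8.10000e-02 3.80770e+01] 0.115
    scene [5.5721e+02 2.4773e+02 4.3000e-01 3.2770e+01] 0.151
    top [565.49 257.7    1.35  10.94] 0.018
blank [ 5.43488e+02 -1.71710e+01  4.82000e-01  3.98120e+01] 0.037
    scene [543.8  -17.32   0.65  39.91] 0.029
    top [542.61 -17.86   0.67  44.67] 0.039
```

Run:
```python
import cv2,numpy as np,pickle
c=np.zeros((560,800),np.uint8)
for i,n in enumerate(("seat","board")):
    for j,l in enumerate(("scene","top")):
        m=cv2.resize(cv2.imread(f"m_{n}_{l}.png",0),None,fx=.65,fy=.65);c[i*280:i*280+m.shape[0],j*400:j*400+m.shape[1]]=m[:280]
cv2.imwrite("pics/masks.png",c)
P=pickle.load(open("p0.pkl","rb"))
h=cv2.cvtColor(P["scene"]["color"],cv2.COLOR_BGR2HSV)
for x,y in((225,190),(230,185),(240,190),(236,200),(374,317),(368,331),(362,328)): print(x,y,h[y,x])
```

```text
225 190 [ 58 102 130]
230 185 [ 59  96 130]
240 190 [ 13 192 211]
236 200 [ 13 188 207]
374 317 [113 110 132]
368 331 [113 111 131]
362 328 [112 102 135]
```

View pics/masks.png

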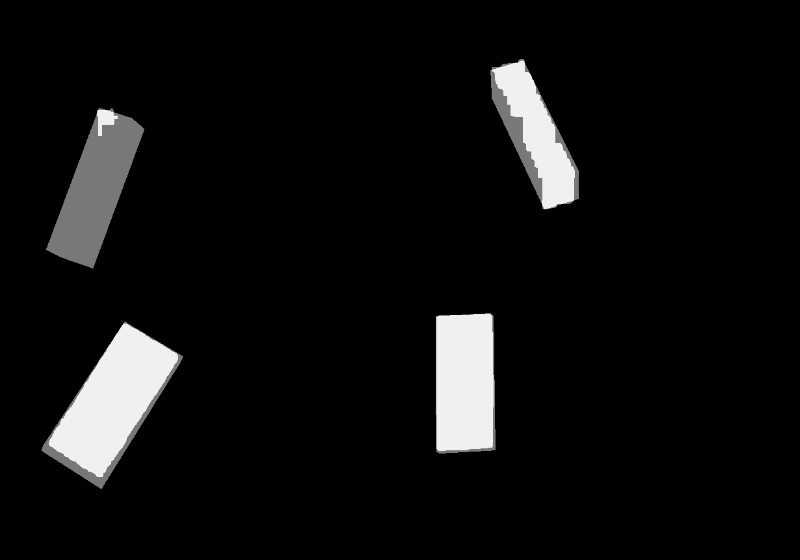

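```bash
cat > f.py <<'E'
from h import *
import pickle
P=pickle.load(open("p0.pkl","rb"));sc,tp=P["scene"],P["top"]
def mk(p,b,lo,hi,k=31):
    im=cv2.resize(p["color"][b[1]:b[3],b[0]:b[2]],None,fx=S,fy=S,interpolation=cv2.INTER_CUBIC)
    m=cv2.inRange(cv2.cvtColor(im,cv2.COLOR_BGR2HSV),lo,hi)
    n,L,st,_=cv2.connectedComponentsWithStats(m)
    m=(L==1+np.argmax(st[1:,4])).astype(np.uint8)
    return cv2.morphologyEx(cv2.copyMakeBorder(m,60,60,60,60,cv2.BORDER_CONSTANT,value=0),cv2.MORPH_CLOSE,cv2.getStructuringElement(2,(k,k)))[60:-60,60:-60]
def fitv(V,Rf,x0,free):
    x0=np.array(x0,float);free=list(free)
    def full(u): v=x0.copy();v[free]=u;return v
    def cost(u):
        v=full(u)
        return sum(float((render(p,b,pts@Rf(v[2]).T+[v[0],v[1],v[3]])!=m).sum()) for p,b,m,pts in V)/sum(m.sum() for _,_,m,_ in V)
    u=x0[free]
    for _ in range(3):
        d=np.diag(np.array([12,12,.15,8])[free])
        r=minimize(cost,u,method="Nelder-Mead",options=dict(initial_simplex=np.vstack([u,u+d]),xatol=.01,fatol=1e-5));u=r.x
    return full(u),r.fun
if __name__=="__main__":
    st=boxpts(110,26,0,0); se=np.vstack([st,boxpts(110,26,-34,-34)[4:]])
    J=dict(seat=((200,160,265,230),(305,175,370,245),((45,60,65),(95,255,255)),st,se,seatR,[553,-253,3.5,110],31),
     board=((345,285,405,350),(145,175,180,225),((100,90,85),(130,255,255)),*[boxpts(100,40,0,0)]*2,flatR,[560,250,.08,44],41),
     blank=((270,225,315,280),(230,180,280,235),((20,90,130),(45,255,255)),*[boxpts(104,52,0,0)]*2,flatR,[543,-17,.48,41],41))
    c=np.zeros((600,800),np.uint8)
    for i,(n,(bs,bt,(lo,hi),p1,p2,Rf,x0,k)) in enumerate(J.items()):
        V=[(sc,bs,mk(sc,bs,lo,hi,k),p1),(tp,bt,mk(tp,bt,lo,hi,k),p2)]
        r=fitv(V,Rf,x0,(0,1,2,3)); print(n,"free",np.round(r[0],3),round(r[1],3))
        r=fitv(V,Rf,x0,(0,1,2)); print(n,"zfix",np.round(r[0],3),round(r[1],3))
        for j,(v,l) in enumerate(zip(V,("scene","top"))):
            q=fitv([v],Rf,r[0],(0,1,2)); print("   ",l,np.round(q[0],3),round(q[1],3))
            m=v[2]*100+render(v[0],v[1],v[3]@Rf(r[0][2]).T+r[0][[0,1,3]])*150
            m=cv2.resize(m,None,fx=.6,fy=.6)[:300]; c[j*300:j*300+m.shape[0],i*265:i*265+m.shape[1]]=m
    cv2.imwrite("pics/masks2.png",c)
E
python3 f.py
```

```text
seat free [ 546.175 -243.137    3.42   105.024] 0.155
seat zfix [ 546.723 -241.125    3.432  110.   ] 0.168
    scene [ 547.612 -240.14     3.428  110.   ] 0.112
    top [ 546.415 -242.061    3.418  110.   ] 0.206
board free [5.59568e+02 2.49289e+02 7.30000e-02 4.16980e+01] 0.062
board zfix [5.59765e+02 2.48675e+02 7.00000e-02 4.40000e+01] 0.063
    scene [5.59685e+02 2.48708e+02 6.90000e-02 4.40000e+01] 0.103
    top [5.59455e+02 2.48538e+02 7.40000e-02 4.40000e+01] 0.008
blank free [ 5.43921e+02 -1.69330e+01  4.83000e-01  4.06790e+01] 0.047
blank zfix [ 5.44193e+02 -1.70100e+01  4.80000e-01  4.10000e+01] 0.046
    scene [ 5.44786e+02 -1.67550e+01  4.84000e-01  4.10000e+01] 0.04
    top [ 5.44193e+02 -1.70100e+01  4.80000e-01  4.10000e+01] 0.05
```

View pics/masks2.png

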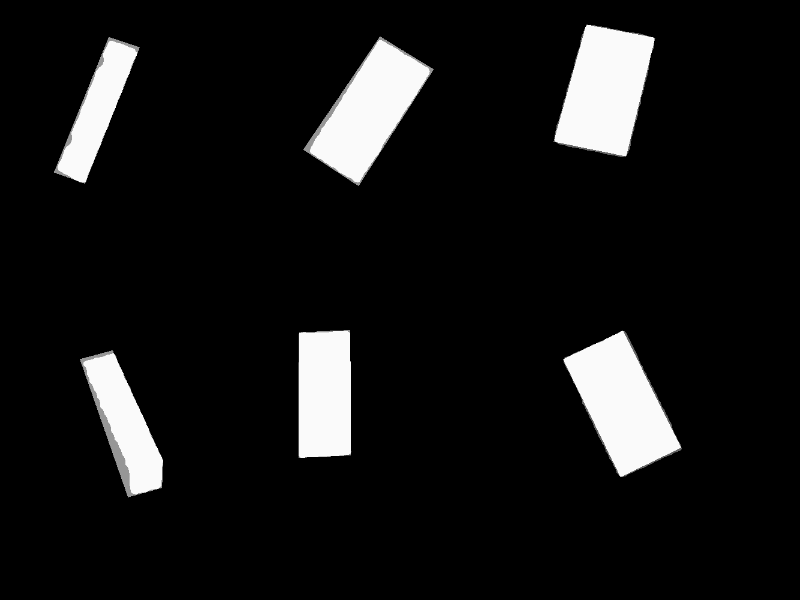

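```bash
cat > g.py <<'E'
from f import *
st=boxpts(110,26,0,0); se=np.vstack([st,boxpts(110,26,-34,-34)[4:]])
V=[]
for p,b,pts in((sc,(200,160,265,230),st),(tp,(305,175,370,245),se)):
    im=cv2.resize(p["color"][b[1]:b[3],b[0]:b[2]],None,fx=S,fy=S,interpolation=cv2.INTER_CUBIC).astype(int)
    X=np.array([[x,y,0] for x in np.linspace(-20,20,5) for y in(-6,0,6)])@seatR(3.43).T+[547,-241,110]
    q=((proj(p,X)-b[:2]+.5)*S).astype(int);g=np.median(im[q[:,1],q[:,0]],0);print("face bgr",g)
    bg=im[...,1]-im[...,2]
    m=((bg>(g[1]-g[2]-90)/2)&(im[...,1]>.68*g[1])).astype(np.uint8)
    m=cv2.morphologyEx(m,cv2.MORPH_OPEN,np.ones((9,9)))
    n,L,s_,_=cv2.connectedComponentsWithStats(m);m=(L==1+np.argmax(s_[1:,4])).astype(np.uint8)
    m=cv2.morphologyEx(cv2.copyMakeBorder(m,60,60,60,60,cv2.BORDER_CONSTANT,value=0),cv2.MORPH_CLOSE,cv2.getStructuringElement(2,(31,31)))[60:-60,60:-60]
    V.append((p,b,m,pts))
r=fitv(V,seatR,[547,-241,3.43,110],(0,1,2));print(np.round(r[0],3),r[1])
print(np.round(fitv(V,seatR,[547,-241,3.43,110],(0,1,2,3))[0],3))
for v in V: q=fitv([v],seatR,r[0],(0,1,2)); print(np.round(q[0],3),round(q[1],3))
a=[]
for (p,b,m,pts) in V:
    im=cv2.resize(p["color"][b[1]:b[3],b[0]:b[2]],None,fx=S,fy=S,interpolation=cv2.INTER_CUBIC)
    T=lambda X:np.round((proj(p,np.array(X,float)@seatR(r[0][2]).T+r[0][[0,1,3]])-b[:2]+.5)*S).astype(int)
    cv2.polylines(im,[T([[-55,-13,0],[55,-13,0],[55,13,0],[-55,13,0]])],1,(255,255,0),1)
    for x in(-32,32):
        q=T([[x,0,0],[x,0,24]]);cv2.line(im,tuple(map(int,q[0])),tuple(map(int,q[1])),(0,0,255),1);cv2.circle(im,tuple(map(int,q[1])),3,(255,0,255),-1)
        print(np.round(proj(p,np.array([[x,0,0],[x,0,24.]])@seatR(r[0][2]).T+r[0][[0,1,3]]),1).tolist())
    a.append(cv2.resize(im,(390,420)))
cv2.imwrite("pics/seat.png",np.hstack(a))
E
python3 g.py
```

```text
face bgr [ 81. 132.  84.]
face bgr [ 92. 127.  94.]
[ 546.178 -242.903    3.427  110.   ] 0.1122437507026946
[ 546.114 -243.413    3.425  108.668]
[ 546.438 -242.594    3.438  110.   ] 0.056
[ 546.275 -243.162    3.427  110.   ] 0.156
[[221.6, 200.5], [218.7, 198.4]]
[[230.5, 178.6], [227.8, 176.2]]
[[334.7, 196.1], [334.7, 190.4]]
[[342.6, 213.9], [342.7, 208.3]]
```

View pics/seat.png

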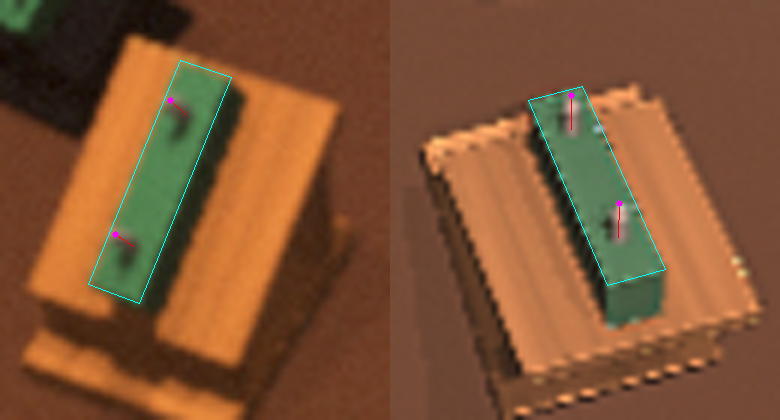

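The overlay matches the bar outline and both pins to about 1–2 mm in each view. The poses are consistent with the given heights and reach: seat (546,-243,110) heading 3.43, board (559.7,248.7), blank (544,-17).

```bash
cat > t.py <<'E'
import sys
from station import ctrl
from h import *
def down(h): return np.array([[np.cos(h),np.sin(h),0],[np.sin(h),-np.cos(h),0],[0,0,-1]])
def seattool(): # tool x = -seat x, tool z = -seat z
    s=seatR(3.43); return np.stack([-s[:,0],s[:,1],-s[:,2]],1)
def go(p,Rt,say=""):
    o=ctrl.get_obs();Rc=R.from_rotvec(o["tcp_rot"]).as_matrix()
    d=Rc.T@(np.array(p)-o["ee_pos"]);w=np.degrees(R.from_matrix(Rc.T@Rt).as_rotvec())
    print(say,"pos",np.round(o["ee_pos"],1),"| off mm",np.round(d,1),"| turn deg",np.round(w,2))
def st():
    o=ctrl.get_obs();print({k:np.round(o[k],3).tolist() for k in("clock","qpos","ft_force","opening","grip_force")})
E
python3 - <<'E'
from t import *
Rc=R.from_rotvec(ctrl.get_obs()["tcp_rot"]).as_matrix()
go([500,-150,250],Rc,"w1"); go([560,249,110],Rc,"w2")
go([560,249,110],down(.07),"rot")
E
```

```text
w1 pos [ 240.4 -603.9  231.2] | off mm [ 409.1 -325.7  -18.8] | turn deg [0. 0. 0.]
w2 pos [ 240.4 -603.9  231.2] | off mm [ 612.4 -674.1  121.3] | turn deg [0. 0. 0.]
rot pos [ 240.4 -603.9  231.2] | off mm [ 612.4 -674.1  121.3] | turn deg [-1.00e-02  0.00e+00  1.77e+01]
```

Request:
move_arm:
  dr:
    - [0,0,0]
    - [0,0,0]
    - [0,0,0]
    - [0,0,0]
    - [0,0,0]
    - [0,0,0]
    - [0,0,0]
    - [0,0,0]
    - [0,0,0]
    - [0,0,0]
    - [0,0,0]
    - [0,0,0]
  offset:
    - [0.03,-0.024,-0.0016]
    - [0.03,-0.024,-0.0016]
    - [0.03,-0.024,-0.0016]
    - [0.03,-0.024,-0.0016]
    - [0.03,-0.024,-0.0016]
    - [0.03,-0.024,-0.0016]
    - [0.03,-0.024,-0.0016]
    - [0.03,-0.024,-0.0016]
    - [0.03,-0.024,-0.0016]
    - [0.03,-0.024,-0.0016]
    - [0.03,-0.024,-0.0016]
    - [0.03,-0.024,-0.0016]
  claw: [1,1,1,1,1,1,1,1,1,1,1,1]
  grip_force: 60

```text
clock: 1.4
ee_pos: [468.9, -201.5, 251.0]
tcp_rot: [3.084, 0.591, 0.001]
ft_force: [1.2, -0.5, -0.1]
opening: 0.999
grip_force: 0.0
```

Request:
move_arm:
  dr:
    - [0,0,0]
    - [0,0,0]
    - [0,0,0]
    - [0,0,0]
    - [0,0,0]
    - [0,0,0]
    - [0,0,0]
    - [0,0,0]
    - [0,0,0]
    - [0,0,6]
    - [0,0,6]
    - [0,0,5.7]
  offset:
    - [0.021,-0.032,0.008]
    - [0.021,-0.032,0.008]
    - [0.021,-0.032,0.008]
    - [0.021,-0.032,0.008]
    - [0.021,-0.032,0.008]
    - [0.021,-0.032,0.008]
    - [0.021,-0.032,0.008]
    - [0.021,-0.032,0.01]
    - [0.021,-0.032,0.01]
    - [0.02,-0.03,0.01]
    - [0.02,-0.03,0.01]
    - [0.02,-0.03,0.01]
  claw: [1,1,1,1,1,1,1,1,1,1,1,1]

```text
clock: 2.4
ee_pos: [570.3, 238.4, 144.2]
tcp_rot: [3.14, 0.104, 0.0]
ft_force: [0.6, -0.5, 0.5]
opening: 0.999
grip_force: 0.0
```

Run:
```python
from t import *
go([559.7,248.7,24],down(.071),"grasp");st()
```

```text
grasp pos [570.3 238.4 144.2] | off mm [ -9.9 -11.  120.2] | turn deg [ 0.02 -0.   -0.26]
{'clock': 2.4, 'qpos': [0.118, 0.391, -0.695, 1.624, 0.263, 1.222, -2.134], 'ft_force': [0.629, -0.534, 0.521], 'opening': 0.999, 'grip_force': 0.0}
```

Request:
move_arm:
  dr:
    - [0,0,-0.26]
    - [0,0,0]
    - [0,0,0]
    - [0,0,0]
    - [0,0,0]
    - [0,0,0]
    - [0,0,0]
    - [0,0,0]
    - [0,0,0]
    - [0,0,0]
  offset:
    - [-0.0099,-0.011,0.02]
    - [0,0,0.025]
    - [0,0,0.025]
    - [0,0,0.02]
    - [0,0,0.015]
    - [0,0,0.0152]
    - [0,0,0]
    - [0,0,0]
    - [0,0,0]
    - [0,0,0]
  claw: [1,1,0.6,0.4,0.4,0.4,0.4,0.4,0.4,0.4]

```text
clock: 3.23
ee_pos: [561.0, 247.2, 25.9]
tcp_rot: [-3.139, -0.118, -0.004]
ft_force: [-0.9, 0.6, 0.7]
opening: 0.701
grip_force: 0.0
```

Run:
```python
from t import *
go([559.7,248.7,24],down(.071),"grasp");st()
```

```text
grasp pos [561.  247.2  25.9] | off mm [-1.2 -1.6  1.9] | turn deg [-0.04 -0.15  0.25]
{'clock': 3.233, 'qpos': [0.065, 0.506, -0.652, 1.738, 0.354, 1.015, -2.211], 'ft_force': [-0.883, 0.55, 0.727], 'opening': 0.701, 'grip_force': 0.0}
```

Request:
move_arm:
  dr:
    - [0,0,0.2]
    - [0,0,0]
    - [0,0,0]
    - [0,0,0]
    - [0,0,0]
    - [0,0,0]
    - [0,0,0]
    - [0,0,0]
  offset:
    - [-0.001,-0.0014,0.0015]
    - [0,0,0]
    - [0,0,0]
    - [0,0,0]
    - [0,0,0]
    - [0,0,0]
    - [0,0,0]
    - [0,0,0]
  claw: [0.4,0.4,-1,-1,-1,-1,-1,-1]

```text
clock: 3.9
ee_pos: [559.2, 248.3, 23.5]
tcp_rot: [-3.139, -0.113, -0.002]
ft_force: [-0.2, 0.7, 4.6]
opening: 0.454
grip_force: 60.7
```

Run:
```python
from t import *
go([559.7,248.7,24],down(.071),"grasp");st()
go([559.7,248.7,124],down(.071),"lift")
s=seatR(3.43);Rt=seattool()
c=np.array([545.8,-243,110])
# board mid above seat 60 -> tcp = c + z*(60+4) + toolz*16
tcp=c+s[:,2]*(60-12); print(tcp)
go(tcp,Rt,"above seat")
go(tcp,down(.071),"above seat, unrotated")
```

```text
grasp pos [559.2 248.3  23.5] | off mm [ 0.5 -0.4 -0.5] | turn deg [-0.02 -0.06  0.07]
{'clock': 3.9, 'qpos': [0.062, 0.508, -0.651, 1.741, 0.355, 1.012, -2.218], 'ft_force': [-0.22, 0.651, 4.633], 'opening': 0.454, 'grip_force': 60.696}
lift pos [559.2 248.3  23.5] | off mm [   0.6   -0.4 -100.5] | turn deg [-0.02 -0.06  0.07]
[ 567.86196855 -236.45467438  152.12396297]
above seat pos [559.2 248.3  23.5] | off mm [ -26.2  484.1 -128.7] | turn deg [ -3.11 -28.59 -12.13]
above seat, unrotated pos [559.2 248.3  23.5] | off mm [ -26.2  484.1 -128.7] | turn deg [-0.02 -0.06  0.07]
```

Request:
move_arm:
  dr:
    - [0,0,0]
    - [0,0,0]
    - [0,0,0]
    - [0,0,0]
    - [0,0,0]
    - [0,0,0]
    - [0,0,0]
    - [0,0,0]
    - [0,0,0]
    - [0,0,0]
    - [0,0,0]
    - [0,0,0]
  offset:
    - [0,0,-0.01]
    - [0,0,-0.03]
    - [0,0,-0.04]
    - [0,0,-0.04]
    - [0,0,-0.04]
    - [0,0.02,-0.03]
    - [-0.002,0.035,0]
    - [-0.002,0.04,0]
    - [-0.002,0.04,0]
    - [-0.002,0.04,0]
    - [-0.002,0.04,0]
    - [-0.002,0.04,0]
  claw: [-1,-1,-1,-1,-1,-1,-1,-1,-1,-1,-1,-1]

```text
clock: 4.9
ee_pos: [564.4, -9.2, 213.1]
tcp_rot: [3.139, 0.113, -0.001]
ft_force: [1.4, 0.5, -1.1]
opening: 0.446
grip_force: 60.4
```

Request:
move_arm:
  dr:
    - [0,0,0]
    - [0,0,0]
    - [0,0,0]
    - [0,0,0]
    - [0,0,0]
    - [-0.5,-4.8,-2]
    - [-0.5,-4.8,-2]
    - [-0.5,-4.8,-2]
    - [-0.5,-4.8,-2]
    - [-0.5,-4.8,-2]
    - [-0.5,-4.7,-2.1]
    - [0,0,0]
  offset:
    - [-0.002,0.04,0]
    - [-0.002,0.04,0]
    - [-0.002,0.04,0]
    - [-0.002,0.04,0]
    - [-0.002,0.04,0]
    - [-0.002,0.025,0]
    - [0,0,0]
    - [0,0,0]
    - [0,0,0]
    - [0,0,0]
    - [0,0,0]
    - [0,0,0]
  claw: [-1,-1,-1,-1,-1,-1,-1,-1,-1,-1,-1,-1]

```text
clock: 5.9
ee_pos: [570.4, -229.4, 208.8]
tcp_rot: [2.947, 0.438, -0.767]
ft_force: [-0.3, 1.3, -1.0]
opening: 0.455
grip_force: 60.4
```

Run:
```python
from t import *
s=seatR(3.43);c=np.array([545.8,-243,110])
go(c+s[:,2]*(40-12),seattool(),"board mid 44 above seat");st()
```

```text
board mid 44 above seat pos [ 570.4 -229.4  208.8] | off mm [23.8  6.6 71.6] | turn deg [-0.31  0.47  0.46]
{'clock': 5.9, 'qpos': [0.472, 0.629, -0.432, 1.193, 0.424, 1.85, -1.205], 'ft_force': [-0.314, 1.341, -0.999], 'opening': 0.455, 'grip_force': 60.442}
```

Request:
move_arm:
  dr:
    - [-0.3,0.4,0.4]
    - [0,0,0]
    - [0,0,0]
    - [0,0,0]
    - [0,0,0]
    - [0,0,0]
    - [0,0,0]
  offset:
    - [0.012,0.0033,0.01]
    - [0.012,0.0033,0.02]
    - [0,0,0.02]
    - [0,0,0.015]
    - [0,0,0.006]
    - [0,0,0]
    - [0,0,0]
  claw: [-1,-1,-1,-1,-1,-1,-1]

```text
clock: 6.48
ee_pos: [559.1, -243.1, 140.0]
tcp_rot: [2.946, 0.417, -0.742]
ft_force: [0.5, -0.0, 0.7]
opening: 0.45
grip_force: 60.5
```

Run:
```python
from t import *
from station import vision
import pickle
s=seatR(3.43);c=np.array([545.8,-243,110])
go(c+s[:,2]*(40-12),seattool(),"board mid 44 above seat");st()
P={n:vision.snapshot(n) for n in("scene","top")};pickle.dump(P,open("p1.pkl","wb"))
a=[]
for n,(x,y) in dict(scene=(226,185),top=(339,205)).items():
    p=P[n];r=32;im=cv2.resize(p["color"][y-r:y+r,x-r:x+r],(400,400),interpolation=cv2.INTER_CUBIC);k=400/64
    T=lambda X:np.round((proj(p,np.array(X,float)@s.T+c)-[x-r,y-r]+.5)*k).astype(np.int32)
    cv2.polylines(im,[T([[-50,-20,48],[50,-20,48],[50,20,48],[-50,20,48]])],1,(0,255,255),1)
    for xx in(-32,32): 
        for z in (48,24): q=T([[xx,0,z]])[0];cv2.circle(im,(int(q[0]),int(q[1])),3,(0,0,255) if z==24 else (0,255,255),-1)
    a.append(im)
cv2.imwrite("pics/held.png",np.hstack(a))
```

```text
board mid 44 above seat pos [ 559.1 -243.1  140. ] | off mm [ 3.1 -3.9  4.5] | turn deg [ 0.16 -0.33 -0.47]
{'clock': 6.483, 'qpos': [0.502, 0.645, -0.423, 1.305, 0.435, 1.71, -1.236], 'ft_force': [0.521, -0.031, 0.652], 'opening': 0.45, 'grip_force': 60.454}
```

View pics/held.png

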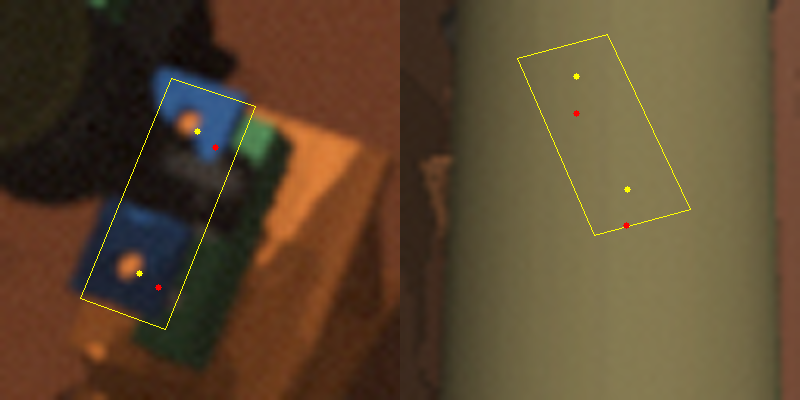

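Request:
move_arm:
  dr:
    - [0.16,-0.33,-0.45]
    - [0,0,0]
    - [0,0,0]
    - [0,0,0]
  offset:
    - [0.003,-0.0038,0.0045]
    - [0,0,0]
    - [0,0,0]
    - [0,0,0]
  claw: [-1,-1,-1,-1]

```text
clock: 6.92
ee_pos: [558.7, -238.6, 133.6]
tcp_rot: [2.945, 0.43, -0.754]
ft_force: [-0.0, -0.5, -0.0]
opening: 0.448
grip_force: 60.5
```

```bash
cat > held.py <<'E'
from t import *
from station import vision
s=seatR(3.43);c=np.array([545.8,-243,110.])
B=(195,150,270,225)
def bluemask(p,hue,smin,vmin):
    im=cv2.resize(p["color"][B[1]:B[3],B[0]:B[2]],None,fx=S,fy=S,interpolation=cv2.INTER_CUBIC)
    m=cv2.inRange(cv2.cvtColor(im,cv2.COLOR_BGR2HSV),(hue[0],smin,vmin),(hue[1],255,255))
    return cv2.morphologyEx(m,cv2.MORPH_OPEN,np.ones((7,7)))//255
def heldfit(p,m,L,W,th,z0,gap=19):
    """plate offset (dx,dy,dyaw) in seat frame, bottom at z0, from the outer thirds"""
    def pts(v,x0,x1,zs): 
        q=np.array([[x,y,0] for x in(x0,x1) for y in(-W/2,W/2)],float)@R.from_euler("z",v[2]).as_matrix().T+[v[0],v[1],z0]
        return np.vstack([q+[0,0,z] for z in zs])
    def cost(v,zs):
        e=np.zeros_like(m);ig=np.zeros_like(m)
        for x0,x1 in((-L/2,-gap),(gap,L/2)): e|=render(p,B,pts(v,x0,x1,zs)@s.T+c)
        for x in(-32,32):
            q=np.array([[x,0,0]])@R.from_euler("z",v[2]).as_matrix().T+[v[0],v[1],z0]
            u=(proj(p,(q+[0,0,th])@s.T+c)[0]-B[:2]+.5)*S; cv2.circle(ig,tuple(int(k) for k in u),22,1,-1)
        ig|=render(p,B,pts(v,-gap,gap,(0,th))@s.T+c)
        return float(((e!=m)&(ig==0)).sum())/S/S
    out=[]
    for zs in((th,),(0,th)):
        u=np.zeros(3)
        for _ in range(3):
            r=minimize(cost,u,args=(zs,),method="Nelder-Mead",options=dict(initial_simplex=np.vstack([u,u+np.diag([5,5,.08])]),xatol=.01,fatol=.01));u=r.x
        out.append((np.round(u,3),round(r.fun,1)));
    return out
E
python3 - <<'E'
from held import *
go(c+s[:,2]*(40-12),seattool(),"target");st()
p=vision.snapshot("scene");import pickle;pickle.dump(p,open("p2.pkl","wb"))
for v in(20,40): print(v,heldfit(p,bluemask(p,(100,130),80,v),100,40,8,40))
E
```

```text
target pos [ 558.7 -238.6  133.6] | off mm [-0.7  0.5 -0.8] | turn deg [0.01 0.08 0.08]
{'clock': 6.917, 'qpos': [0.497, 0.654, -0.425, 1.309, 0.436, 1.709, -1.237], 'ft_force': [-0.026, -0.499, -0.003], 'opening': 0.448, 'grip_force': 60.453}
20 [(array([-0.673, -1.194,  0.015]), np.float64(60.2)), (array([-0.692,  0.536,  0.036]), np.float64(81.9))]
40 [(array([-1.104, -1.312,  0.015]), np.float64(60.2)), (array([-0.726,  0.649,  0.034]), np.float64(82.5))]
```

Request:
move_arm:
  dr:
    - [0,0,0]
    - [0,0,0]
    - [0,0,0]
    - [0,0,0]
    - [0,0,0]
    - [0,0,0]
    - [0,0,0]
    - [0,0,0]
    - [0,0,0]
  offset:
    - [-0.0007,0.0008,0.004]
    - [0,0,0.004]
    - [0,0,0.004]
    - [0,0,0.003]
    - [0,0,0.003]
    - [0,0,0.003]
    - [0,0,0.003]
    - [0,0,0]
    - [0,0,0]
  claw: [-1,-1,-1,-1,-1,-1,-1,-1,-1]

```text
clock: 7.72
ee_pos: [547.0, -243.2, 112.8]
tcp_rot: [2.945, 0.429, -0.755]
ft_force: [0.3, 0.4, -0.6]
opening: 0.451
grip_force: 60.5
```

Run:
```python
from held import *
go(c+s[:,2]*(0-12),seattool(),"home");st()
p=vision.snapshot("scene")
for v in(40,): print(v,heldfit(p,bluemask(p,(100,130),80,v),100,40,8,16))
```

```text
home pos [ 547.  -243.2  112.8] | off mm [ 0.4 -0.5 14.9] | turn deg [-0.01  0.1   0.05]
{'clock': 7.717, 'qpos': [0.512, 0.651, -0.422, 1.358, 0.439, 1.664, -1.241], 'ft_force': [0.251, 0.437, -0.577], 'opening': 0.451, 'grip_force': 60.452}
40 [(array([-0.28 , -1.268, -0.009]), np.float64(60.7)), (array([ 0.321,  1.555, -0.011]), np.float64(82.0))]
```

Request:
move_arm:
  dr:
    - [0,0,0]
    - [0,0,0]
    - [0,0,0]
    - [0,0,0]
    - [0,0,0]
    - [0,0,0]
    - [0,0,0]
  offset:
    - [0,0,0.003]
    - [0,0,0.003]
    - [0,0,0.003]
    - [0,0,0.002]
    - [0,0,0.002]
    - [0,0,0]
    - [0,0,0]
  claw: [-1,-1,-1,-1,-1,-1,-1]

```text
clock: 8.35
ee_pos: [541.0, -245.0, 101.4]
tcp_rot: [2.945, 0.429, -0.755]
ft_force: [0.2, -0.5, -0.2]
opening: 0.452
grip_force: 60.5
```

Run:
```python
from held import *
go(c+s[:,2]*(0-12),seattool(),"home");st()
```

```text
home pos [ 541.  -245.   101.4] | off mm [ 0.4 -0.5  2. ] | turn deg [-0.01  0.1   0.05]
{'clock': 8.35, 'qpos': [0.519, 0.65, -0.421, 1.383, 0.441, 1.64, -1.244], 'ft_force': [0.19, -0.536, -0.154], 'opening': 0.452, 'grip_force': 60.451}
```

Threading without contact force. I continue until contact.

Request:
move_arm:
  dr:
    - [0,0,0]
    - [0,0,0]
    - [0,0,0]
    - [0,0,0]
  offset:
    - [0,0,0.001]
    - [0,0,0.001]
    - [0,0,0]
    - [0,0,0]
  claw: [-1,-1,-1,-1]

```text
clock: 8.68
ee_pos: [540.2, -245.2, 99.7]
tcp_rot: [2.945, 0.429, -0.755]
ft_force: [-0.1, 0.3, -0.6]
opening: 0.454
grip_force: 60.5
```

Request:
move_arm:
  dr:
    - [0,0,0]
    - [0,0,0]
    - [0,0,0]
    - [0,0,0]
  offset:
    - [0,0,0.001]
    - [0,0,0.0005]
    - [0,0,0]
    - [0,0,0]
  claw: [-1,-1,-1,-1]

```text
clock: 9.02
ee_pos: [540.1, -245.3, 99.3]
tcp_rot: [2.945, 0.429, -0.753]
ft_force: [1.5, 0.9, 5.4]
opening: 0.451
grip_force: 61.0
```

Request:
move_arm:
  dr:
    - [0,0,0]
    - [0,0,0]
    - [0,0,0]
    - [0,0,0]
    - [0,0,0]
    - [0,0,0]
    - [0,0,0]
    - [0,0,0]
    - [0,0,0]
    - [0,0,0]
    - [0,0,0]
    - [0,0,0]
  offset:
    - [0,0,0]
    - [0,0,0]
    - [0,0,0]
    - [0,0,0]
    - [0,0,0]
    - [0,0,-0.01]
    - [0,0,-0.02]
    - [0,0,-0.03]
    - [0,0,-0.03]
    - [0,-0.02,-0.02]
    - [0,-0.04,0]
    - [0,-0.04,0]
  claw: [0.5,0.5,0.5,0.5,0.5,0.5,0.5,0.5,0.5,0.5,0.5,0.5]

```text
clock: 10.02
ee_pos: [562.9, -134.2, 196.6]
tcp_rot: [2.947, 0.424, -0.749]
ft_force: [1.0, 1.5, 0.2]
opening: 0.753
grip_force: 0.0
```

Run:
```python
from t import *
go([544.2,-17,130],down(.482),"blank above");st()
o=ctrl.get_obs()
go([544.2,-17,130],R.from_rotvec(o["tcp_rot"]).as_matrix())
print(down(.482).T@(np.array([544.2,-17,130])-o["ee_pos"]))
```

```text
blank above pos [ 562.9 -134.2  196.6] | off mm [  45.1 -117.7   51.1] | turn deg [ -2.74  28.44 -11.  ]
{'clock': 10.017, 'qpos': [0.393, 0.581, -0.474, 1.296, 0.365, 1.812, -1.362], 'ft_force': [0.969, 1.506, 0.248], 'opening': 0.753, 'grip_force': 0.0}
 pos [ 562.9 -134.2  196.6] | off mm [  45.1 -117.7   51.1] | turn deg [0. 0. 0.]
[  37.77385245 -112.46160181   66.58092599]
```

Request:
move_arm:
  dr:
    - [-0.55,5.7,-2.2]
    - [-0.55,5.7,-2.2]
    - [-0.55,5.7,-2.2]
    - [-0.55,5.7,-2.2]
    - [-0.55,5.7,-2.2]
    - [0,0,0]
    - [0,0,0]
    - [0,0,0]
    - [0,0,0]
    - [0,0,0]
    - [0,0,0]
    - [0,0,0]
  offset:
    - [0,0,0]
    - [0,0,0]
    - [0,0,0]
    - [0,0,0]
    - [0,0,0]
    - [0.0095,-0.028,0.01]
    - [0.0095,-0.028,0.015]
    - [0.0095,-0.028,0.02]
    - [0.0095,-0.028,0.01]
    - [0,0,0]
    - [0,0,0]
    - [0,0,0]
  claw: [0.8,0.8,1,1,1,1,1,1,1,1,1,1]

```text
clock: 11.02
ee_pos: [543.6, -18.1, 140.9]
tcp_rot: [-3.049, -0.755, 0.003]
ft_force: [-0.2, -1.0, 0.7]
opening: 1.001
grip_force: 0.0
```

Run:
```python
from t import *
from station import vision
import pickle
go([544.2,-17,23.5],down(.482),"blank grasp");st()
P={n:vision.snapshot(n) for n in("scene","top")};pickle.dump(P,open("p3.pkl","wb"))
s=seatR(3.43);c=np.array([545.8,-243,110.]);a=[]
for n,(x,y) in dict(scene=(226,185),top=(339,205)).items():
    p=P[n];r=32;im=cv2.resize(p["color"][y-r:y+r,x-r:x+r],(400,400),interpolation=cv2.INTER_CUBIC);k=400/64
    T=lambda X:np.round((proj(p,np.array(X,float)@s.T+c)-[x-r,y-r]+.5)*k).astype(np.int32)
    cv2.polylines(im,[T([[-50,-20,8],[50,-20,8],[50,20,8],[-50,20,8]])],1,(0,255,255),1)
    for xx in(-32,32): q=T([[xx,0,24]])[0];cv2.circle(im,(int(q[0]),int(q[1])),3,(0,0,255),-1)
    a.append(im)
cv2.imwrite("pics/board.png",np.hstack(a))
```

```text
blank grasp pos [543.6 -18.1 140.9] | off mm [  1.3  -0.6 117.4] | turn deg [-0.03  0.1   0.19]
{'clock': 11.017, 'qpos': [0.566, 0.217, -0.648, 1.81, 0.142, 1.163, -1.213], 'ft_force': [-0.204, -0.989, 0.669], 'opening': 1.001, 'grip_force': 0.0}
```

View pics/board.png

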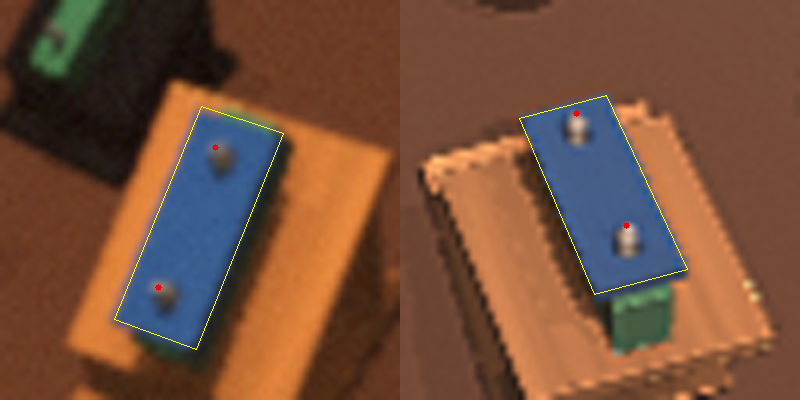

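The scene and top crops show the board flat on the seat with both pins through it, matching the outline predicted for z=8. Now the blank.

Request:
move_arm:
  dr:
    - [0,0.1,0.2]
    - [0,0,0]
    - [0,0,0]
    - [0,0,0]
    - [0,0,0]
    - [0,0,0]
    - [0,0,0]
    - [0,0,0]
    - [0,0,0]
  offset:
    - [0.0013,-0.0006,0.02]
    - [0,0,0.025]
    - [0,0,0.025]
    - [0,0,0.022]
    - [0,0,0.015]
    - [0,0,0.01]
    - [0,0,0]
    - [0,0,0]
    - [0,0,0]
  claw: [1,0.7,0.7,0.7,0.7,0.7,0.7,0.7,0.7]

```text
clock: 11.87
ee_pos: [544.8, -16.8, 24.3]
tcp_rot: [-3.05, -0.748, -0.002]
ft_force: [0.0, -0.2, 0.5]
opening: 0.85
grip_force: 0.0
```

Run:
```python
from t import *
go([544.2,-17,24],down(.482),"blank grasp");st()
```

```text
blank grasp pos [544.8 -16.8  24.3] | off mm [-0.7 -0.1  0.3] | turn deg [-0.04 -0.07 -0.06]
{'clock': 11.867, 'qpos': [0.515, 0.364, -0.611, 1.909, 0.254, 0.945, -1.305], 'ft_force': [0.021, -0.22, 0.457], 'opening': 0.85, 'grip_force': 0.0}
```

Request:
move_arm:
  dr:
    - [0,0,0]
    - [0,0,0]
    - [0,0,0]
    - [0,0,0]
    - [0,0,0]
    - [0,0,0]
    - [0,0,0]
  offset:
    - [-0.0006,0,0]
    - [0,0,0]
    - [0,0,0]
    - [0,0,0]
    - [0,0,0]
    - [0,0,0]
    - [0,0,0]
  claw: [-1,-1,-1,-1,-1,-1,-1]
  grip_force: 80

```text
clock: 12.45
ee_pos: [544.0, -16.9, 24.8]
tcp_rot: [-3.051, -0.749, -0.001]
ft_force: [-2.7, -1.1, 6.6]
opening: 0.578
grip_force: 81.4
```

Run:
```python
from t import *
st();s=seatR(3.43)
home=np.array([540.1,-245.3,99.3])
t=home+s[:,2]*110; print(t)
go(t,down(.482),"above seat"); go(t,seattool(),"rot")
```

```text
{'clock': 12.45, 'qpos': [0.516, 0.362, -0.612, 1.91, 0.253, 0.945, -1.304], 'ft_force': [-2.707, -1.055, 6.596], 'opening': 0.578, 'grip_force': 81.414}
[ 590.65867792 -230.30029545  195.83408181]
above seat pos [544.  -16.9  24.8] | off mm [ -57.3  210.7 -171.1] | turn deg [-0.   -0.05 -0.04]
rot pos [544.  -16.9  24.8] | off mm [ -57.3  210.7 -171.1] | turn deg [  2.76 -28.6   10.83]
```

Request:
move_arm:
  dr:
    - [0,0,0]
    - [0,0,0]
    - [0,0,0]
    - [0,0,0]
    - [0,0,0]
    - [0,0,0]
    - [0,0,0]
    - [0,0,0]
    - [0,0,0]
    - [0,0,0]
    - [0,0,0]
    - [0,0,0]
  offset:
    - [0,0,-0.01]
    - [0,0,-0.025]
    - [0,0,-0.04]
    - [0,0,-0.04]
    - [0,0,-0.04]
    - [-0.004,0.015,-0.016]
    - [-0.009,0.034,0]
    - [-0.009,0.034,0]
    - [-0.009,0.034,0]
    - [-0.009,0.034,0]
    - [-0.009,0.034,0]
    - [-0.008,0.026,0]
  claw: [-1,-1,-1,-1,-1,-1,-1,-1,-1,-1,-1,-1]

```text
clock: 13.45
ee_pos: [590.3, -233.9, 194.2]
tcp_rot: [-3.051, -0.746, 0.001]
ft_force: [0.2, 0.8, -1.0]
opening: 0.578
grip_force: 83.4
```

Request:
move_arm:
  dr:
    - [0.46,-4.77,1.8]
    - [0.46,-4.77,1.8]
    - [0.46,-4.77,1.8]
    - [0.46,-4.77,1.8]
    - [0.46,-4.77,1.8]
    - [0.46,-4.77,1.8]
    - [0,0,0]
    - [0,0,0]
    - [0,0,0]
    - [0,0,0]
  offset:
    - [0,0,0]
    - [0,0,0]
    - [0,0,0]
    - [0,0,0]
    - [0,0,0]
    - [0,0,0]
    - [0,0,0]
    - [0,0,0]
    - [0,0,0]
    - [0,0,0]
  claw: [-1,-1,-1,-1,-1,-1,-1,-1,-1,-1]

```text
clock: 14.28
ee_pos: [590.2, -231.2, 195.4]
tcp_rot: [2.947, 0.428, -0.751]
ft_force: [0.8, 0.2, -1.6]
opening: 0.577
grip_force: 83.4
```

Run:
```python
from t import *
st();s=seatR(3.43)
home=np.array([540.1,-245.3,99.3])
go(home+s[:,2]*48,seattool(),"48")
```

```text
{'clock': 14.283, 'qpos': [0.445, 0.669, -0.409, 1.152, 0.427, 1.838, -1.211], 'ft_force': [0.76, 0.184, -1.624], 'opening': 0.577, 'grip_force': 83.423}
48 pos [ 590.2 -231.2  195.4] | off mm [ 0.4 -0.7 61.2] | turn deg [-0.02 -0.05 -0.01]
```

Request:
move_arm:
  dr:
    - [0,0,0]
    - [0,0,0]
    - [0,0,0]
    - [0,0,0]
    - [0,0,0]
    - [0,0,0]
    - [0,0,0]
  offset:
    - [0.0004,-0.0007,0.015]
    - [0,0,0.02]
    - [0,0,0.018]
    - [0,0,0.008]
    - [0,0,0.008]
    - [0,0,0]
    - [0,0,0]
  claw: [-1,-1,-1,-1,-1,-1,-1]

```text
clock: 14.87
ee_pos: [559.0, -239.3, 134.0]
tcp_rot: [2.946, 0.428, -0.754]
ft_force: [-0.5, 0.2, -1.2]
opening: 0.578
grip_force: 83.4
```

Run:
```python
from held import *
st()
home=np.array([540.1,-245.3,99.3])
go(home+s[:,2]*40,seattool(),"40")
p=vision.snapshot("scene");d=s.T@(ctrl.get_obs()["ee_pos"]-c);print(d)
z0=d[2]+13.7-2.5
import held
print(z0,heldfit(p,bluemask(p,(18,45),90,60),104,52,5,z0))
x,y,r=226,185,32;k=400/64
im=cv2.resize(p["color"][y-r:y+r,x-r:x+r],(400,400),interpolation=cv2.INTER_CUBIC)
T=lambda X:np.round((proj(p,np.array(X,float)@s.T+c)-[x-r,y-r]+.5)*k).astype(np.int32)
cv2.polylines(im,[T([[-52,-26,z0+5],[52,-26,z0+5],[52,26,z0+5],[-52,26,z0+5]])],1,(255,255,0),1)
cv2.imwrite("pics/held2.png",im)
```

```text
{'clock': 14.867, 'qpos': [0.487, 0.651, -0.408, 1.308, 0.427, 1.706, -1.231], 'ft_force': [-0.504, 0.157, -1.246], 'opening': 0.578, 'grip_force': 83.395}
40 pos [ 559.  -239.3  134. ] | off mm [-0.8  0.4 -0.1] | turn deg [-0.04  0.04  0.03]
[-0.91977597  0.02847859 28.05823974]
39.2582397373218 [(array([ 2.326,  2.704, -0.077]), np.float64(234.2)), (array([ 2.308,  5.612, -0.085]), np.float64(248.3))]
```

View pics/held2.png

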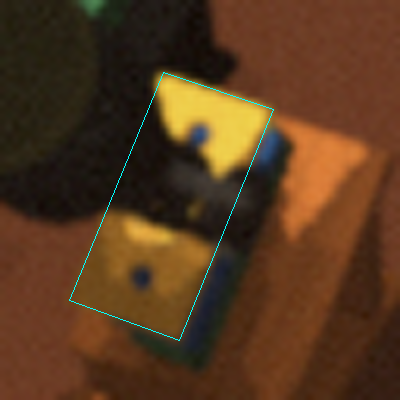

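The blank's outline matches the prediction within about 1 mm, and its holes show blue board behind them at crop (197,133) and (141,277). Descending with force checks.

Request:
move_arm:
  dr:
    - [0,0,0]
    - [0,0,0]
    - [0,0,0]
    - [0,0,0]
    - [0,0,0]
    - [0,0,0]
    - [0,0,0]
    - [0,0,0]
  offset:
    - [-0.0008,0.0003,0.005]
    - [0,0,0.004]
    - [0,0,0.004]
    - [0,0,0.003]
    - [0,0,0.003]
    - [0,0,0.003]
    - [0,0,0]
    - [0,0,0]
  claw: [-1,-1,-1,-1,-1,-1,-1,-1]

```text
clock: 15.58
ee_pos: [547.9, -242.4, 114.0]
tcp_rot: [2.946, 0.429, -0.756]
ft_force: [-0.3, -0.2, -1.9]
opening: 0.576
grip_force: 83.4
```

Run:
```python
from held import *
st()
go(np.array([540.1,-245.3,99.3])+s[:,2]*9,seattool(),"home")
```

```text
{'clock': 15.583, 'qpos': [0.5, 0.649, -0.406, 1.354, 0.43, 1.665, -1.235], 'ft_force': [-0.253, -0.189, -1.941], 'opening': 0.576, 'grip_force': 83.443}
home pos [ 547.9 -242.4  114. ] | off mm [-0.2  0.5  7.9] | turn deg [-0.07  0.13  0.08]
```

Request:
move_arm:
  dr:
    - [0,0,0]
    - [0,0,0]
    - [0,0,0]
    - [0,0,0]
    - [0,0,0]
    - [0,0,0]
  offset:
    - [-0.0002,0.0003,0.002]
    - [0,0,0.002]
    - [0,0,0.002]
    - [0,0,0.001]
    - [0,0,0]
    - [0,0,0]
  claw: [-1,-1,-1,-1,-1,-1]

```text
clock: 16.08
ee_pos: [544.7, -243.7, 108.1]
tcp_rot: [2.946, 0.429, -0.756]
ft_force: [-0.2, 0.4, -2.0]
opening: 0.582
grip_force: 83.4
```

Request:
move_arm:
  dr:
    - [0,0,0]
    - [0,0,0]
    - [0,0,0]
  offset:
    - [0,0,0.001]
    - [0,0,0.0005]
    - [0,0,0]
  claw: [-1,-1,-1]

```text
clock: 16.33
ee_pos: [544.5, -243.8, 107.4]
tcp_rot: [2.946, 0.43, -0.754]
ft_force: [0.0, 0.6, 2.6]
opening: 0.579
grip_force: 83.7
```

Request:
move_arm:
  dr:
    - [0,0,0]
    - [0,0,0]
    - [0,0,0]
  offset:
    - [0,0,0.001]
    - [0,0,0]
    - [0,0,0]
  claw: [-1,-1,-1]

```text
clock: 16.58
ee_pos: [544.5, -243.7, 107.4]
tcp_rot: [2.946, 0.43, -0.752]
ft_force: [1.7, 1.1, 5.1]
opening: 0.576
grip_force: 84.1
```

Request:
move_arm:
  dr:
    - [0,0,0]
    - [0,0,0]
    - [0,0,0]
    - [0,0,0]
    - [0,0,0]
    - [0,0,0]
    - [0,0,0]
    - [0,0,0]
    - [0,0,0]
    - [0,0,0]
    - [0,0,0]
    - [0,0,0]
  offset:
    - [0,0,0]
    - [0,0,0]
    - [0,0,0]
    - [0,0,0]
    - [0,0,0]
    - [0,0,-0.01]
    - [0,0,-0.02]
    - [0,0,-0.03]
    - [0,0,-0.03]
    - [0,-0.02,-0.02]
    - [0,-0.04,0]
    - [0,-0.04,0]
  claw: [0.75,0.75,0.75,0.75,0.75,0.75,0.75,0.75,0.75,0.75,0.75,0.75]

```text
clock: 17.58
ee_pos: [567.0, -132.9, 204.1]
tcp_rot: [2.948, 0.425, -0.75]
ft_force: [0.8, 1.6, -1.4]
opening: 0.875
grip_force: 0.0
```

Request:
move_arm:
  dr:
    - [0,0,0]
    - [0,0,0]
    - [0,0,0]
    - [0,0,0]
    - [0,0,0]
  offset:
    - [0,-0.04,0]
    - [0,-0.04,0]
    - [0,-0.04,0]
    - [0,0,0]
    - [0,0,0]
  claw: [0.75,0.75,0.75,0.75,0.75]

```text
clock: 18.0
ee_pos: [531.5, -14.7, 203.8]
tcp_rot: [2.945, 0.439, -0.753]
ft_force: [1.0, -0.6, 0.2]
opening: 0.876
grip_force: 0.0
```

Run:
```python
from held import *
st();a=[]
for n,(x,y) in dict(scene=(226,185),top=(339,205)).items():
    p=vision.snapshot(n);r=32;im=cv2.resize(p["color"][y-r:y+r,x-r:x+r],(400,400),interpolation=cv2.INTER_CUBIC);k=400/64
    T=lambda X:np.round((proj(p,np.array(X,float)@s.T+c)-[x-r,y-r]+.5)*k).astype(np.int32)
    cv2.polylines(im,[T([[-52,-26,13],[52,-26,13],[52,26,13],[-52,26,13]])],1,(255,255,0),1)
    a.append(im)
cv2.imwrite("pics/final.png",np.hstack(a))
```

```text
{'clock': 18.0, 'qpos': [0.278, 0.511, -0.518, 1.393, 0.273, 1.804, -1.526], 'ft_force': [1.017, -0.631, 0.164], 'opening': 0.876, 'grip_force': 0.0}
```

View pics/final.png

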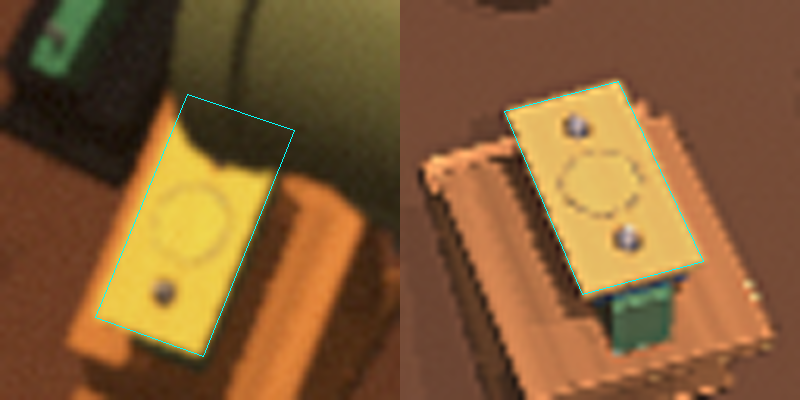

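The top view shows the blank flat at z=13 with both pins through it, and the blue edge just beneath. The robot is clear, so I hand in.

```bash
python3 -c "
from station import ctrl
print(ctrl.job_done())"
```

```text
the job is handed in; nothing more can be done
None
```

The blue board and then the brass blank are threaded over both pins, lying flat and released. I handed the job in at about 18 s with the arm clear; no verdict came back.

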